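# Clamp a lamp profile with the ratchet crank

## Task

Lift the crank out of its holder by the arm, set it fully down on the square drive of the bench clamp and let go of it, then take it by its knob and work it to and fro until the aluminium profile is clamped tight between the jaws, the sliding jaw going no further. The drive grips one way and runs loose the other: try both ways to find which closes the jaw. When the profile is tight, swing the crank back the loose way as far as it goes and let go, leaving the crank on the drive and everything else on the bench alone.

Things in the scene. Friction and masses are not known exactly. Their poses are not given: they have to be found in the camera images.
- clamp: fixed grey bench clamp, base plate 255 x 120 x 12 mm; origin on the bench under the vertical drive axis, x from the drive to the jaws. Fixed jaw: inner face (a black rubber pad that gives 2.5 mm at most) at x = 150 mm, top 45 mm up. Sliding steel jaw: 90 mm wide, inner face at x = 103 mm when open, top 46 mm up. Below the drive: a toothed wheel (72 mm diameter) and sprung pawl (out to 52 mm), all below 52 mm height
- spindle_seat (a point): centre of the round shoulder (50 mm diameter, 60 mm above the bench) on which the crank's hub comes to rest; turns with the drive, x and y square to the faces of its post. The post is 17 mm square and straight for 18 mm above this point, then tapers for 8 mm (top 86 mm above the bench)
- spindle (a joint): angle of the square drive, rad, growing clockwise seen from above, stops at -0.7 and 0.7. One way it grips the toothed wheel and moves the jaw (16 mm per rad), the other way it clicks loosely and the jaw stays. Teeth 0.26 rad apart: up to that is lost at the start of a gripping stroke, which takes about 5 to 7 N at the knob
- jaw (a joint): travel of the sliding jaw towards the fixed jaw, m; 0 fully open at the start, 0.022 just touching the profile on both sides, 0.0245 its end stop, the rubber pad then squeezed with about 15 N (tight); stays where it is left
- profile_center (a point): centre of the loose aluminium profile, 25 x 110 x 25 mm, 120 g, lying on the clamp's base plate between the jaws with its length (its y) along them; the base plate is 12 mm thick
- crank_hub (a point): centre of the underside of the crank's hub; x points along the arm to the knob, z up. The crank (dark steel, about 350 g) has a hub of 40 x 40 x 24 mm with a square through-hole of 20 mm, sides along x and y: it fits the post in any of four directions (all of them clear of the clamp), with about 0.19 rad of play either way
- crank_arm (a point): point to grasp on the crank's arm, half-way up, 50 mm from the hub's axis. The arm is a straight bar 16 mm wide and 16 mm high (underside 14 mm, top 30 mm above the hub's underside), free from 20 to 99 mm from the axis. In the holder the crank stands level, hub on the bench
- crank_knob (a point): centre (half-way up) of the crank's upright round black knob, 22 mm diameter, 32 mm high (30 to 62 mm above the hub's underside), on an axis 110 mm from the hub's axis. At the start it stands in the holder, whose walls leave no room for fingers around it
- holder: fixed grey U-shaped holder, 44 x 44 mm and 64 mm high, open at the top, with a slot towards the arm; origin on the bench under the knob's axis. The crank lifts straight up out of it and points from the holder along the holder's -x with its hub
- screwdriver: screwdriver lying on the bench, a bystander
- tape: roll of paper tape lying flat, 90 mm diameter, 24 mm high, a bystander
- jar: small jar, 52 mm diameter, 55 mm high, a bystander
- wrench: wrench lying on the bench, a bystander
- clipbin: grey bin 140 x 100 x 50 mm with small clips in it, a bystander
There are look-alikes about, which are no part of the job. What is meant by the part that bears profile_center is not black, blue or pink, and is the larger of those in its own colour.

How it is judged:
By the outcome, as a careful person would: the job done as asked, in the order asked, and still so for the second after the job is handed in, with the robot touching nothing.
It also fails if it takes over 72 s, if anything falls off the work surface, if the arm or the gripper's body presses on something with over 40 N, if the wrist force passes 120 N, or if a joint passes its speed limit or range.

## Robot

A 7-joint arm with a two-finger parallel gripper is mounted at the origin on the work surface. World frame = base frame: x ahead of the robot, y to its left, z up, the work surface at z = 0. Lengths are in m, angles in rad, forces in N, time in s.
With the tool pointing down it reaches from about 0.425 to 0.825 m from the base axis. Payload 3.6 kg.
Tool frame: the origin (TCP) lies where the fingers leave the gripper's body, on its centre line; the fingertips stand 73 mm ahead of it and the grasp point (between the pads) lies 54 mm ahead of it; x points along the fingers, y is the direction in which the jaws open and shut, and the axes are right-handed (so a half turn about x gives the same grasp; the last joint's range is limited). The gripper opens to 85 mm and grips with 20 to 120 N. Pads are 22 mm wide; open, the fingers measure 114 mm over their backs; the gripper's body (76 mm by 85 mm) begins 54 mm behind the grasp point. The pads swing forward as they close: fully open they stand 13 mm farther back than shut.
Start: joints at [1.222, 0.615, -0.013, 1.423, 0.008, 1.103, -0.04], TCP at [0.206, -0.616, 0.304] pointing down, gripper open.
Joint ranges: [-3.12, 3.12], [-0.3, 2.06], [-1.34, 1.32], [0.26, 2.42], [-1.36, 4.5], [0.01, 1.98], [-2.84, 2.84]. Speed limits (rad/s): [2.79, 2.79, 3.14, 3.14, 3.14, 3.14, 3.14].

## Interface

Orientations are given as a unit quaternion [x, y, z, w].
In Python, from station import arm, snapshot, camera_info, ticket gives the robot as it stands. Calls block until the motion is done:
- arm.movep(position, orientation): joint-space move of the TCP to a pose.
- arm.line_to(position, velocity=0.15, ori=None): straight line of the TCP; ori=None keeps the orientation; velocity is the mean speed in m/s.
- arm.move_j(angles): joint-space move.
- arm.move_gripper(opening, effort=None): opening from 0.0 (shut) to 1.0 (fully open); effort is the grip in N (None keeps the last); returns when the fingers have stopped.
- arm.pause(seconds).
- arm.ik(position, orientation): joint angles nearest the present ones, or None.
- snapshot(name): name is "scene" or "side" or "wrist"; returns the picture (480x640x3 uint8, blue, green, red); there is no depth.
- camera_info(name): a dict with "fx", "fy", "cx", "cy" (pixels), "R" (3x3) and "t" (3): a world point X has camera coordinates R X + t; the wrist camera has in their place "T_tool_cam" (4x4, takes a point from camera to tool coordinates, whose origin is the TCP and whose axes are the tool frame's). Camera axes: x right, y down, z forward; pixel columns grow to the right and rows downward; lengths in m; the calibration is good to about 2 mm. The wrist camera is an equidistant fisheye: a pixel r from the principal point sees the ray r / f radians off the axis. A picture is of the moment at which its call begins: read the wrist's pose just before it. camera_info takes no time and is no camera call.
A pose or a line that the arm cannot do raises arm.MotionError and nothing moves.
- ticket.finish_job(): hands the job in, once; it reports no verdict.
Readings, each from a call of its own:
- arm.read_time(): time.
- arm.read_joint_positions(): joint angles.
- arm.read_dq(): joint speeds.
- arm.read_effort(): joint torques, N m.
- arm.read_tool_pos(): TCP position.
- arm.read_eef_rot(): TCP orientation.
- arm.read_ft_force(): force on the tool from outside, world axes, zero at the start.
- arm.read_wrist_torque(): the same for the moment, N m.
- arm.read_opening(): opening from 0.0 (shut) to 1.0 (fully open).
Only numpy, scipy, OpenCV 4.12 (cv2) and the standard library are available. Lean on these libraries where they do the work, as an engineer would, in place of code of your own. Each camera call takes 0.05 s, during which the arm holds its last target. There are 200 camera calls.

## Working session

There is one attempt and no reset: what is moved stays moved. The work goes in short steps, each a Python script; the robot and the scene stay as the last script left them, time stands still between calls to the robot, and variables do not carry over. Pictures are saved under pics/ and viewed, about 8 in all and at most 12, crops included, and the job is handed in when it is done.

```bash
ls; mkdir -p pics
python3 - <<'E'
from station import arm,snapshot,camera_info
import cv2
for n in("scene","side"):
    cv2.imwrite(f"pics/{n}0.png",snapshot(n)); print(n,camera_info(n))
print(camera_info("wrist"),arm.read_tool_pos(),arm.read_eef_rot(),arm.read_time())
E
```

```text
pics
scene {'fx': 568.5666696437078, 'fy': 568.5666696437078, 'cx': 317.5079288247731, 'cy': 233.868940873871, 'R': array([[ 0.82030758,  0.57184258,  0.00956725],
       [ 0.33085436, -0.46083244, -0.82351008],
       [-0.46650923,  0.67869693, -0.56722095]]), 't': array([-0.42589205, -0.15283203,  1.63116263])}
side {'fx': 490.1917540875767, 'fy': 490.1917540875767, 'cx': 316.3530432181743, 'cy': 240.7913868929538, 'R': array([[-0.70776452, -0.706406  ,  0.0077428 ],
       [-0.43079734,  0.42288749, -0.79723261],
       [ 0.55989557, -0.56758853, -0.60362258]]), 't': array([0.35531146, 0.32466538, 0.8524868 ])}
{'fx': 371.64829954431775, 'fy': 371.64829954431775, 'cx': 324.2345199352399, 'cy': 242.90799093576373, 'T_tool_cam': array([[ 3.75542343e-05, -3.07569262e-01,  9.51525695e-01,
        -7.13967351e-02],
       [ 9.99999860e-01,  5.13029952e-04,  1.26363392e-04,
         1.80429472e-04],
       [-5.27026676e-04,  9.51525557e-01,  3.07569238e-01,
        -7.86577139e-02],
       [ 0.00000000e+00,  0.00000000e+00,  0.00000000e+00,
         1.00000000e+00]])} [ 0.20604646 -0.6159122   0.30283619] [-0.69776627 -0.11449211  0.69805795 -0.11282238] 0.1
```

View pics/scene0.png

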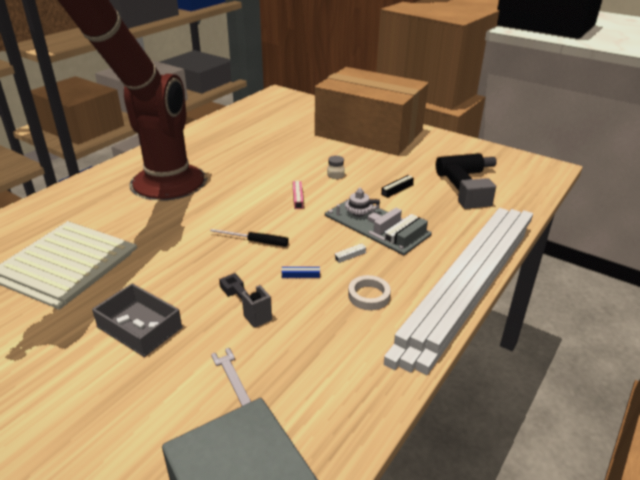

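View pics/side0.png

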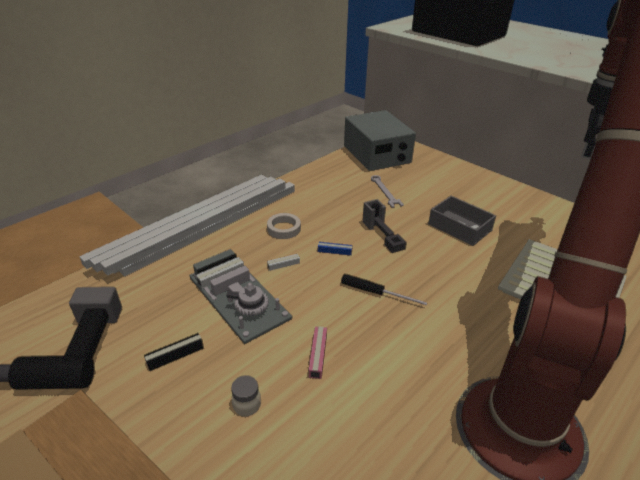

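Scene: the crank's hub is at about (231,287) and the holder at (258,305). The clamp's drive is at (360,197), with the jaws at (395,225). In the side view the hub is at (396,243) and the drive at about (250,297).

```bash
cat > h.py <<'E'
import numpy as np, cv2
from scipy.spatial.transform import Rotation as Rot
from station import arm,snapshot,camera_info,ticket
def ray(n,u,v,pose=None):
    c=camera_info(n)
    if n!="wrist":
        R=np.array(c["R"]);d=np.array([(u-c["cx"])/c["fx"],(v-c["cy"])/c["fy"],1]);return -R.T@c["t"],R.T@d
    x,y=(u-c["cx"])/c["fx"],(v-c["cy"])/c["fy"];r=np.hypot(x,y)+1e-12
    d=np.array([np.sin(r)*x/r,np.sin(r)*y/r,np.cos(r)]);T=c["T_tool_cam"]
    p,q=pose;R=Rot.from_quat(q).as_matrix()
    return R@T[:3,3]+p,R@T[:3,:3]@d
def onz(n,u,v,z,pose=None):
    o,d=ray(n,u,v,pose);return o+d*(z-o[2])/d[2]
def proj(n,X,pose=None):
    c=camera_info(n);X=np.asarray(X,float)
    if n!="wrist":
        a=c["R"]@X+c["t"];return c["fx"]*a[0]/a[2]+c["cx"],c["fy"]*a[1]/a[2]+c["cy"]
    p,q=pose;T=c["T_tool_cam"];a=T[:3,:3].T@(Rot.from_quat(q).as_matrix().T@(X-p)-T[:3,3])
    r=np.hypot(a[0],a[1]);th=np.arctan2(r,a[2]);return c["fx"]*th*a[0]/r+c["cx"],c["fy"]*th*a[1]/r+c["cy"]
def down(psi):  # tool down, jaw axis y at world angle psi
    c,s=np.cos(psi),np.sin(psi)
    return Rot.from_matrix(np.array([[0,c,s],[0,s,-c],[-1,0,0]])).as_quat()
def pose(): return np.array(arm.read_tool_pos()),np.array(arm.read_eef_rot())
def wsnap(name):
    p=pose();im=snapshot("wrist");cv2.imwrite(f"pics/{name}.png",im)
    np.savez(f"pics/{name}.npz",p=p[0],q=p[1]);return p
def wload(name):
    d=np.load(f"pics/{name}.npz");return d["p"],d["q"]
E
python3 - <<'E'
from h import *
for n,uv in dict(scene=[(231,285,.024),(258,302,.064),(359,195,.086),(407,238,.045)],side=[(396,241,.024),(375,208,.064),(249,288,.086),(214,263,.045)]).items():
    for u,v,z in uv: print(n,u,v,onz(n,u,v,z).round(3))
print(Rot.from_quat(arm.read_eef_rot()).as_matrix().round(2))
for ps in np.arange(-3,3.2,.5):
    print(ps.round(1), [arm.ik(x,down(ps)) is not None for x in ([.3,-.55,.3],[.65,-.05,.3],[.65,-.05,.15])])
E
```

```text
scene 231 285 [ 0.48  -0.267  0.024]
scene 258 302 [ 0.592 -0.309  0.064]
scene 359 195 [0.557 0.123 0.086]
scene 407 238 [0.716 0.081 0.045]
side 396 241 [ 0.465 -0.248  0.024]
side 375 208 [ 0.562 -0.278  0.064]
side 249 288 [0.533 0.166 0.086]
side 214 263 [0.693 0.144 0.045]
[[-0.    0.32 -0.95]
 [ 0.   -0.95 -0.32]
 [-1.   -0.    0.  ]]
-3.0 [True, True, True]
-2.5 [True, True, True]
-2.0 [True, True, True]
-1.5 [True, True, True]
-1.0 [True, True, True]
-0.5 [True, True, True]
0.0 [True, True, True]
0.5 [True, True, True]
1.0 [True, True, True]
1.5 [True, True, True]
2.0 [True, True, True]
2.5 [True, True, True]
3.0 [True, True, True]
```

Run:
```python
from h import *
arm.movep([.50,-.27,.30],down(-1.85)); wsnap("w1"); print(arm.read_joint_positions())
arm.movep([.56,.12,.34],down(-1.7)); wsnap("w2"); print(arm.read_joint_positions(),arm.read_time())
a,b=cv2.imread("pics/w1.png"),cv2.imread("pics/w2.png")
```

```text
[ 0.40144804  0.49099171  0.08862468  1.67450275 -0.04922294  0.97816652
 -1.34533156]
[-0.25639314  0.45947078  0.01655225  1.60271662 -0.00676811  1.07984585
 -1.94220877] 3.3417
```

View pics/w1.png

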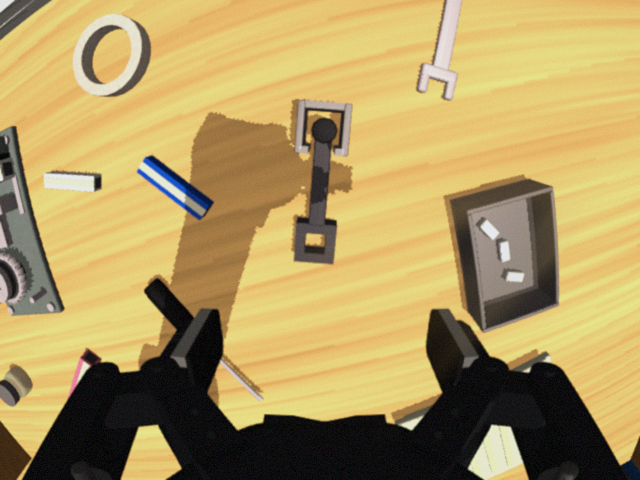

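View pics/w2.png

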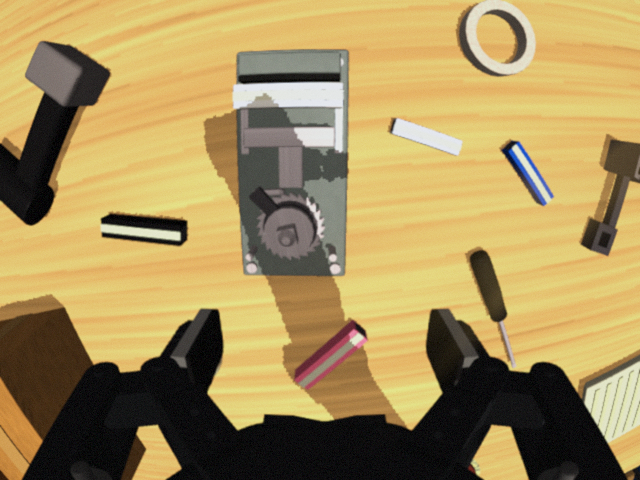

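w1: the hub's hole is at (316,240) and the knob top at (324,130). w2: the post is at about (288,237), the profile at (288,95), and the jaws are along the image's vertical. Next I zoom in on the drive.

Run:
```python
from h import *
p=wload("w1"); 
h=onz("wrist",316,240,.024,p);k=onz("wrist",324,130,.062,p);print(h,k,np.linalg.norm((k-h)[:2]),np.arctan2(*(k-h)[1::-1]))
for c in [(299,217),(337,219),(333,264),(295,262)]: print(onz("wrist",*c,.024,p).round(4))
for c in [(307,102),(350,104)]: print("holder",onz("wrist",*c,.064,p).round(4))
p=wload("w2"); im=cv2.imread("pics/w2.png")
print("post",onz("wrist",288,237,.086,p))
A=onz("wrist",247,136,.046,p);B=onz("wrist",334,136,.046,p);print("jaw",A,B,np.arctan2(*(B-A)[1::-1]))
for c in [(238,272),(343,274),(348,51),(238,52)]: print("base",onz("wrist",*c,.012,p).round(4))
cv2.imwrite("pics/w2c.png",cv2.resize(im[170:290,225:365],None,fx=5,fy=5,interpolation=cv2.INTER_CUBIC))
```

```text
[ 0.47212027 -0.25576297  0.024     ] [ 0.57234659 -0.29279683  0.062     ] 0.10684953159693146 -0.35394210918736424
[ 0.499  -0.2466  0.024 ]
[ 0.4869 -0.2812  0.024 ]
[ 0.4432 -0.265   0.024 ]
[ 0.4558 -0.229   0.024 ]
holder [ 0.5985 -0.286   0.064 ]
holder [ 0.5874 -0.3191  0.064 ]
post [0.54422755 0.15267408 0.086     ]
jaw [0.64085304 0.18276181 0.046     ] [0.62812016 0.09833079 0.046     ] -1.7204764613664736
base [0.4881 0.2293 0.012 ]
base [0.4699 0.1068 0.012 ]
base [0.7172 0.0708 0.012 ]
base [0.7348 0.1864 0.012 ]
```

View pics/w2c.png

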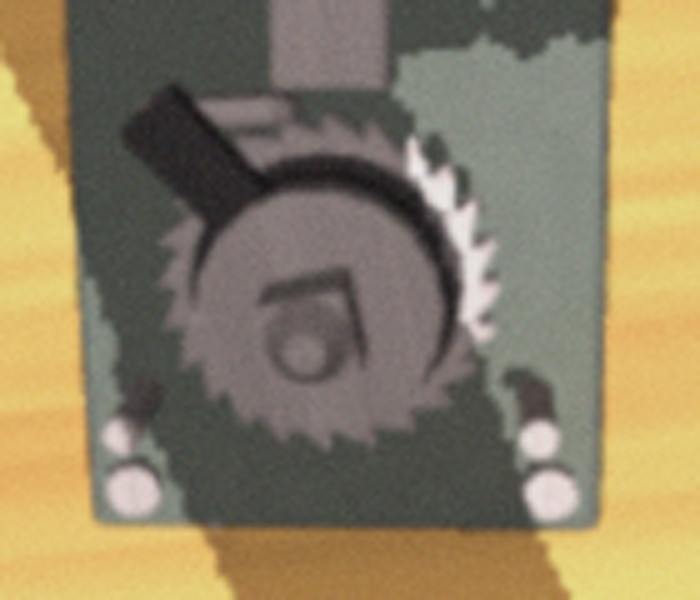

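Run:
```python
from h import *
arm.movep([.622,.163,.25],down(1.7)); wsnap("w3"); print(arm.read_joint_positions(),arm.read_time())
p=wload("w3");u,v=map(int,proj("wrist",[.5442,.1527,.07],p));print(u,v)
im=cv2.imread("pics/w3.png");cv2.imwrite("pics/w3c.png",cv2.resize(im[max(0,v-60):v+60,u-80:u+80],None,fx=5,fy=5,interpolation=cv2.INTER_CUBIC))
```

```text
[ 0.26928708  0.9124588  -1.15048746  1.49354187  0.84976497  1.29302489
  0.72658857] 5.6667
324 127
```

View pics/w3c.png

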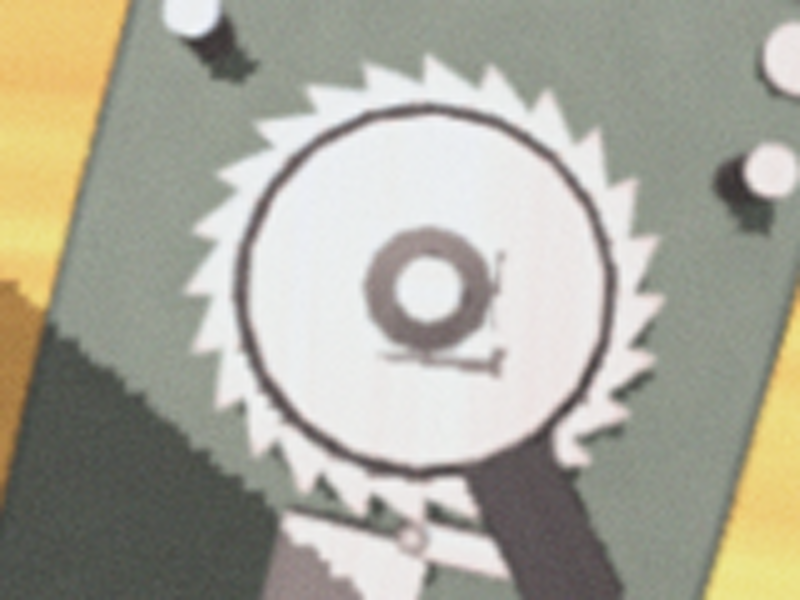

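Run:
```python
from h import *
p=wload("w3")
print("shoulder",onz("wrist",329,124.8,.06,p),"top",onz("wrist",329.6,124.8,.086,p))
arm.move_j([.401,.491,.089,1.675,-.049,.978,1.722])
g=np.array([.516,-.272]);q=down(1.217)
arm.movep([*g,.16],q); print(arm.read_joint_positions())
arm.line_to([*g,.079],.12); print(arm.read_ft_force())
arm.move_gripper(0,60); print(arm.read_opening(),arm.read_ft_force())
arm.line_to([*g,.24],.1); wsnap("w4"); print(arm.read_ft_force(),arm.read_opening(),arm.read_time())
```

```text
shoulder [0.54186331 0.15565796 0.06      ] top [0.5420499  0.15574218 0.086     ]
[ 0.40407788  0.68554719  0.06817058  1.77341723 -0.0689324   0.68423922
  1.72847965]
[-0.14403145 -0.5550169   0.18616239]
0.17478816976746533 [-0.44909539  0.27021384  2.63439159]
[-1.08778762  0.48201851 -3.12683304] 0.17290654328592037 11.225
```

View pics/w4.png

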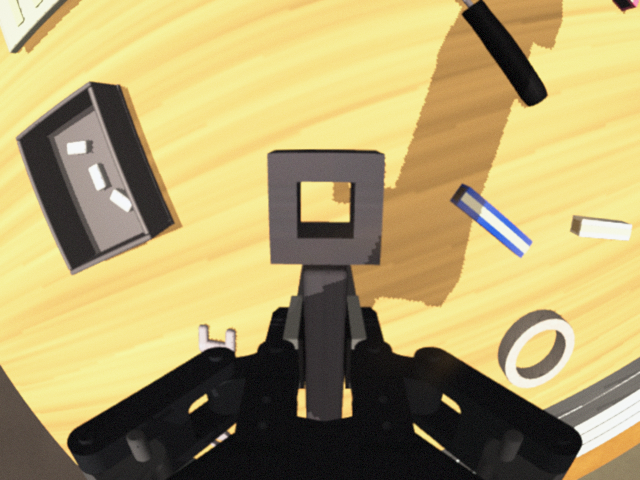

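Run:
```python
from h import *
p=wload("w4");R=Rot.from_quat(p[1]).as_matrix()
o,d=ray("wrist",326,209,p); o=R.T@(o-p[0]);d=R.T@d; hub=o+d*(.055-o[0])/d[0]; print("hub tool",hub)
np.save("hub.npy",hub)
p2=wload("w2");print(onz("wrist",285.6,239.4,.086,p2),onz("wrist",287.4,236.4,.06,p2))
P=np.array([.542,.1555]);psi=1.66;q=down(psi);Rd=Rot.from_quat(q).as_matrix()
t=P-(Rd@[0,hub[1],hub[2]])[:2]; print(t)
arm.movep([*t,.26],q); print(arm.read_joint_positions())
arm.line_to([*t,.079+.096],.15); wsnap("w5");print(pose(),arm.read_time())
im=cv2.imread("pics/w5.png");cv2.imwrite("pics/w5c.png",cv2.resize(im[130:290,230:430],None,fx=4,fy=3.75,interpolation=cv2.INTER_CUBIC))
```

```text
hub tool [ 0.055       0.0004809  -0.05013779]
[0.54258908 0.15573768 0.086     ] [0.53779583 0.15730813 0.06      ]
[0.59198128 0.15948756]
[-0.28340281  0.59880991 -0.01932981  1.59358203  0.01614412  0.94977627
  1.34755116]
(array([0.59305166, 0.15938483, 0.17631851]), array([-0.0310766 ,  0.70536462,  0.0315115 ,  0.70746168])) 13.6
```

View pics/w5c.png

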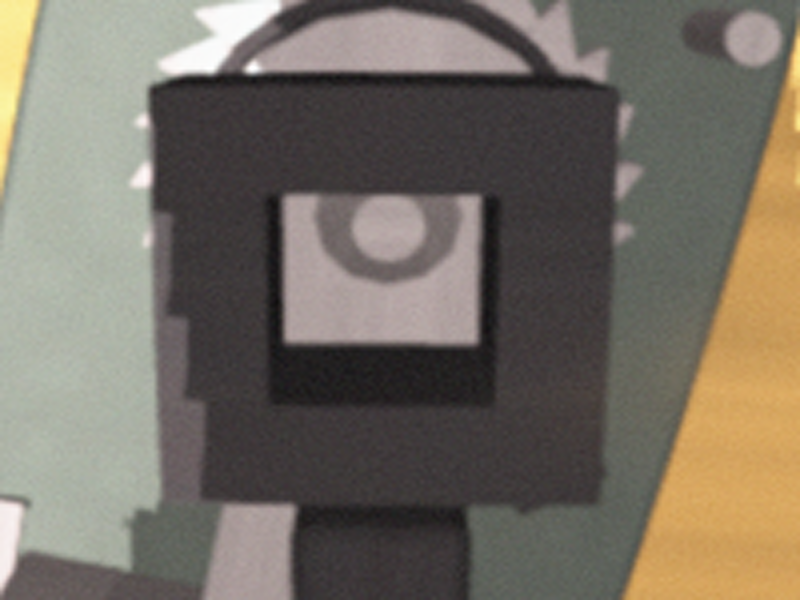

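Run:
```python
from h import *
p=wload("w5");hub=np.load("hub.npy");R=Rot.from_quat(p[1]).as_matrix()
post=onz("wrist",326.75,190.8,.086,p);H=p[0]+R@hub
h2=onz("wrist",325.5,210,H[2],p)
print("post",post,"hub",H,h2,"err",(post-H)[:2],"tool err",R.T@(post-H),"tcp now",arm.read_tool_pos(),arm.read_ft_force())
```

```text
post [0.54240601 0.15568498 0.086     ] hub [0.54292707 0.1552697  0.12066177] [0.54323272 0.15509531 0.12066177] err [-0.00052107  0.00041528] tool err [ 0.03466093  0.00045278 -0.00054546] tcp now [0.59305166 0.15938483 0.17631851] [ 0.09786857 -0.50851476 -2.95036328]
```

Run:
```python
from h import *
t=np.array([.59198-.0006,.15949+.0004])
for z in (.166,.158,.150,.144,.140,.138):
    arm.line_to([*t,z],.03); f=arm.read_ft_force(); print(z,np.round(arm.read_tool_pos(),4),np.round(f,1))
    if f[2]>12: print("contact");break
print(arm.read_time())
```

```text
0.166 [0.5912 0.1599 0.1658] [-0.1 -0.1 -3.6]
0.158 [0.5912 0.1598 0.1577] [ 0.2  0.1 -4.2]
0.15 [0.5912 0.1599 0.1497] [ 0.5  0.5 -4.6]
0.144 [0.5912 0.1599 0.1437] [-0.1 -1.1 -3. ]
0.14 [0.5913 0.1599 0.1398] [ 0.4 -0.5 -3.6]
0.138 [0.5916 0.1599 0.1392] [-1.  -1.2  4.4]
15.7667
```

```bash
cat >> h.py <<'E'
C=np.array([.542,.1555]);RAD=.110;ZK=.166
def kpose(a,dz=0): return [C[0]+RAD*np.cos(a),C[1]+RAD*np.sin(a),ZK+dz],down(a+np.pi/2)
def ang():
    p=arm.read_tool_pos();return np.arctan2(p[1]-C[1],p[0]-C[0]),np.hypot(p[1]-C[1],p[0]-C[0])
def stroke(sgn,lim,fmax=18,step=.06,v=.09):
    """turn by the knob, sgn +1 = ccw, until angle lim or resistance fmax; returns the command angle"""
    a=ang()[0];log=[]
    while (lim-a)*sgn>1e-3:
        a=a+sgn*min(step,abs(lim-a));p,q=kpose(a);arm.line_to(p,v,ori=q)
        f=np.array(arm.read_ft_force());ft=f[:2]@[-np.sin(a),np.cos(a)]*-sgn;fr=f[:2]@[np.cos(a),np.sin(a)]
        log.append((round(ang()[0],2),round(ft,1),round(fr,1),round(f[2],1)))
        if ft>fmax: log.append("STOP");break
    print(*log,"t",round(arm.read_time(),1),"open",round(arm.read_opening(),3));return a
E
python3 - <<'E'
from h import *
arm.move_gripper(.65); print(arm.read_ft_force())
p=arm.read_tool_pos();arm.line_to([p[0],p[1],.225],.15)
p,q=kpose(.089,.059);arm.line_to(p,.15,ori=q)
wsnap("w6"); cv2.imwrite("pics/scene1.png",snapshot("scene"))
p,q=kpose(.089);arm.line_to(p,.1); print(arm.read_ft_force())
arm.move_gripper(0,40); print(arm.read_opening(),ang(),arm.read_ft_force(),arm.read_joint_positions(),arm.read_time())
E
```

```text
[-0.36745758  0.12816367 -0.00935941]
[ 0.00973816 -0.123653    0.54227058]
0.2461129465558542 (np.float64(0.08931684920390795), np.float64(0.11051963098394794)) [ 0.41681741 -0.51269972  2.04168317] [-0.26975185  0.78867309 -0.02009867  1.49437314  0.01893803  0.85691997
  1.3634247 ] 18.7583
```

View pics/w6.png

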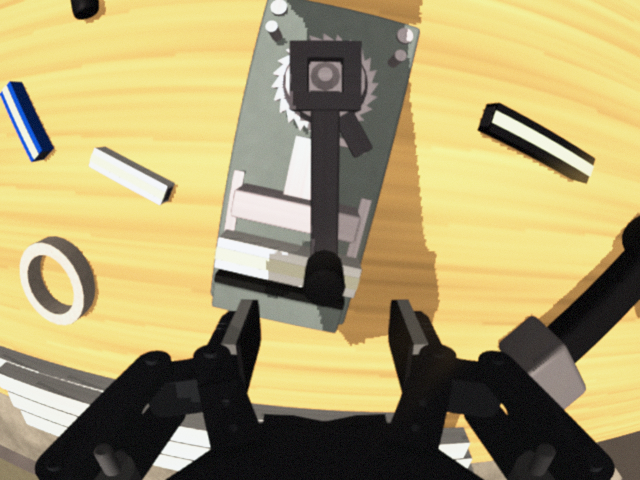

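w6 shows the hub seated on the post at (325,75), with the post top visible inside the hole and the knob at (324,265) between the fingers. The opening of 0.246 (about 21 mm) means the knob is held. Next I try both ways.

Run:
```python
from h import *
stroke(+1,.75)
snapshot("side"); cv2.imwrite("pics/side1.png",snapshot("side"))
stroke(-1,-1.06); cv2.imwrite("pics/side2.png",snapshot("side"))
```

```text
(np.float64(0.15), np.float64(-0.1), np.float64(1.4), np.float64(1.6)) (np.float64(0.21), np.float64(-0.4), np.float64(0.7), np.float64(2.6)) (np.float64(0.27), np.float64(-0.3), np.float64(3.0), np.float64(2.1)) (np.float64(0.33), np.float64(-1.1), np.float64(3.2), np.float64(3.2)) (np.float64(0.39), np.float64(-0.8), np.float64(3.9), np.float64(2.8)) (np.float64(0.45), np.float64(0.0), np.float64(4.8), np.float64(3.1)) (np.float64(0.51), np.float64(-0.6), np.float64(6.1), np.float64(4.1)) (np.float64(0.57), np.float64(-0.2), np.float64(6.1), np.float64(3.3)) (np.float64(0.63), np.float64(0.2), np.float64(6.0), np.float64(3.2)) (np.float64(0.69), np.float64(-0.2), np.float64(5.1), np.float64(5.1)) (np.float64(0.75), np.float64(0.1), np.float64(4.6), np.float64(2.3)) t 21.5 open 0.246
(np.float64(0.69), np.float64(-0.7), np.float64(5.3), np.float64(4.5)) (np.float64(0.63), np.float64(1.0), np.float64(4.8), np.float64(3.5)) (np.float64(0.57), np.float64(0.9), np.float64(3.6), np.float64(3.8)) (np.float64(0.51), np.float64(0.9), np.float64(3.7), np.float64(3.5)) (np.float64(0.45), np.f
[... 1203 characters left out ...]
t64(2.9), np.float64(4.6), np.float64(4.8)) (np.float64(-0.63), np.float64(2.8), np.float64(4.9), np.float64(4.2)) (np.float64(-0.69), np.float64(2.9), np.float64(5.1), np.float64(4.2)) (np.float64(-0.75), np.float64(2.2), np.float64(4.6), np.float64(4.8)) (np.float64(-0.81), np.float64(2.4), np.float64(4.4), np.float64(4.8)) (np.float64(-0.87), np.float64(2.3), np.float64(4.2), np.float64(5.0)) (np.float64(-0.93), np.float64(2.8), np.float64(5.0), np.float64(4.6)) (np.float64(-0.99), np.float64(1.5), np.float64(4.9), np.float64(5.7)) (np.float64(-1.05), np.float64(2.2), np.float64(3.9), np.float64(5.4)) (np.float64(-1.06), np.float64(3.3), np.float64(4.8), np.float64(5.7)) t 29.4 open 0.245
```

Run:
```python
import cv2,numpy as np
a=[cv2.resize(cv2.imread(f"pics/side{i}.png")[225:350,170:310],None,fx=2.8,fy=2.8*1.2,interpolation=cv2.INTER_CUBIC) for i in (1,2)]
cv2.imwrite("pics/cmp.png",np.hstack(a))
```

```text
(no output)
```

View pics/cmp.png

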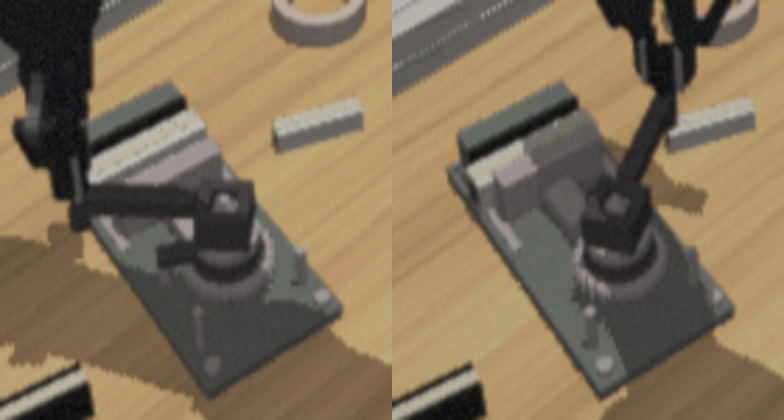

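The jaw (right crop) has moved up against the profile, so clockwise closes it. I do the loose return and then a second stroke until it is hard.

Run:
```python
from h import *
stroke(+1,.45,step=.15,v=.12)
stroke(-1,-1.0,step=.05,v=.09,fmax=18)
```

```text
(np.float64(-0.91), np.float64(-1.2), np.float64(4.5), np.float64(4.0)) (np.float64(-0.76), np.float64(-0.0), np.float64(3.3), np.float64(4.1)) (np.float64(-0.61), np.float64(-0.9), np.float64(4.9), np.float64(4.6)) (np.float64(-0.46), np.float64(-0.3), np.float64(5.0), np.float64(3.7)) (np.float64(-0.32), np.float64(1.1), np.float64(6.2), np.float64(3.4)) (np.float64(-0.17), np.float64(1.4), np.float64(6.3), np.float64(2.6)) (np.float64(-0.0), np.float64(0.8), np.float64(7.6), np.float64(3.1)) (np.float64(0.15), np.float64(0.4), np.float64(6.3), np.float64(2.7)) (np.float64(0.31), np.float64(0.9), np.float64(7.2), np.float64(3.1)) (np.float64(0.46), np.float64(1.9), np.float64(5.8), np.float64(2.9)) (np.float64(0.46), np.float64(2.3), np.float64(7.0), np.float64(2.5)) t 32.7 open 0.239
(np.float64(0.42), np.float64(-1.1), np.float64(6.1), np.float64(2.8)) (np.float64(0.37), np.float64(-0.9), np.float64(5.0), np.float64(3.4)) (np.float64(0.32), np.float64(-0.8), np.float64(5.6), np.float64(3.1)) (np.float64(0.27), np.float64(0.2), np.float64(4.6), np.float64(3.3)) (np.float64(0.22), 
[... 727 characters left out ...]
np.float64(6.8), np.float64(3.6)) (np.float64(-0.33), np.float64(2.4), np.float64(6.4), np.float64(2.0)) (np.float64(-0.36), np.float64(4.6), np.float64(5.7), np.float64(3.5)) (np.float64(-0.4), np.float64(6.5), np.float64(6.4), np.float64(3.3)) (np.float64(-0.45), np.float64(7.2), np.float64(6.8), np.float64(2.2)) (np.float64(-0.47), np.float64(10.5), np.float64(5.7), np.float64(1.1)) (np.float64(-0.51), np.float64(14.8), np.float64(5.4), np.float64(0.9)) (np.float64(-0.54), np.float64(16.2), np.float64(5.1), np.float64(1.1)) (np.float64(-0.59), np.float64(17.8), np.float64(4.4), np.float64(-0.2)) (np.float64(-0.62), np.float64(20.2), np.float64(3.8), np.float64(0.7)) STOP t 38.7 open 0.245
```

Resistance climbed to 20 N near -0.5 rad. I re-stroke to check that it is tight.

Run:
```python
from h import *
stroke(+1,.3,step=.15,v=.13)
a=stroke(-1,-.15,step=.12,v=.12,fmax=20)
a=stroke(-1,-1.0,step=.05,v=.1,fmax=24)
cv2.imwrite("pics/side3.png",snapshot("side"));cv2.imwrite("pics/scene3.png",snapshot("scene"));wsnap("w7")
```

```text
(np.float64(-0.44), np.float64(-4.4), np.float64(5.3), np.float64(2.8)) (np.float64(-0.31), np.float64(-1.8), np.float64(6.5), np.float64(3.6)) (np.float64(-0.18), np.float64(1.6), np.float64(5.0), np.float64(4.2)) (np.float64(-0.01), np.float64(0.6), np.float64(5.5), np.float64(2.3)) (np.float64(0.14), np.float64(-0.1), np.float64(5.9), np.float64(2.3)) (np.float64(0.29), np.float64(0.2), np.float64(5.8), np.float64(2.1)) (np.float64(0.31), np.float64(0.4), np.float64(5.9), np.float64(2.6)) t 40.8 open 0.242
(np.float64(0.2), np.float64(-0.5), np.float64(5.4), np.float64(2.5)) (np.float64(0.08), np.float64(0.7), np.float64(5.3), np.float64(2.0)) (np.float64(-0.04), np.float64(-0.0), np.float64(4.7), np.float64(2.7)) (np.float64(-0.14), np.float64(0.3), np.float64(6.0), np.float64(1.4)) t 41.9 open 0.243
(np.float64(-0.18), np.float64(0.7), np.float64(5.9), np.float64(2.4)) (np.float64(-0.23), np.float64(0.5), np.float64(5.6), np.float64(3.0)) (np.float64(-0.29), np.float64(0.4), np.float64(6.6), np.float64(3.2)) (np.float64(-0.33), np.float64(2.6), np.float64(6.4), np.float64(2.2)) (np.float64(-0.37), np.float64(3.5), np.float64(5.8), np.float64(2.5)) (np.float64(-0.4), np.float64(6.5), np.float64(6.0), np.float64(2.0)) (np.float64(-0.44), np.float64(8.0), np.float64(6.6), np.float64(2.1)) (np.float64(-0.47), np.float64(11.7), np.float64(6.0), np.float64(1.4)) (np.float64(-0.52), np.float64(12.5), np.float64(5.9), np.float64(1.3)) (np.float64(-0.55), np.float64(15.5), np.float64(5.4), np.float64(0.9)) (np.float64(-0.58), np.float64(17.5), np.float64(5.0), np.float64(-0.2)) (np.float64(-0.63), np.float64(18.4), np.float64(3.8), np.float64(-0.5)) (np.float64(-0.67), np.float64(21.4), np.float64(3.7), np.float64(-1.1)) (np.float64(-0.71), np.float64(23.3), np.float64(3.3), np.float64(-1.5)) (np.float64(-0.75), np.float64(24.2), np.float64(1.4), np.float64(-1.3)) STOP t 45.6 open 0.241
```

View pics/w7.png

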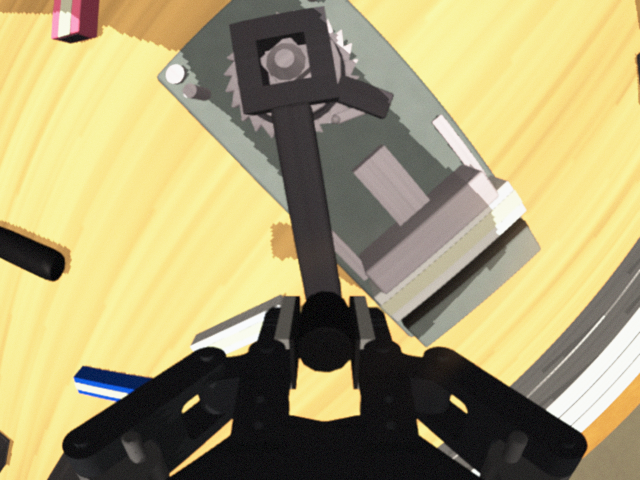

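w7: the jaw, profile and pad are in contact, with no gap at (430,245), and the crank is still on the post. The force curve repeats at the same angles, so the jaw is at its end. Now I swing back the loose way to the stop and release.

Run:
```python
from h import *
stroke(+1,.5,step=.15,v=.13)
a=stroke(+1,1.1,step=.05,v=.09,fmax=8)
print(ang(),a)
b=ang()[0]-.02;p,q=kpose(b);arm.line_to(p,.06,ori=q);print(arm.read_ft_force())
arm.move_gripper(.6);p=arm.read_tool_pos();arm.line_to([p[0],p[1],.30],.15)
print(arm.read_ft_force(),arm.read_time())
cam=C-0; q=down(b+np.pi/2)
arm.line_to([C[0]+.11*np.cos(b),C[1]+.11*np.sin(b),.33],.15,ori=q)
wsnap("w8");snapshot("scene");print(arm.read_time(),arm.read_joint_positions())
```

```text
(np.float64(-0.57), np.float64(-6.2), np.float64(5.6), np.float64(3.9)) (np.float64(-0.44), np.float64(-2.2), np.float64(4.8), np.float64(3.7)) (np.float64(-0.29), np.float64(0.2), np.float64(4.3), np.float64(6.1)) (np.float64(-0.15), np.float64(2.0), np.float64(3.3), np.float64(6.4)) (np.float64(0.02), np.float64(0.2), np.float64(4.8), np.float64(4.8)) (np.float64(0.17), np.float64(-0.5), np.float64(3.8), np.float64(3.4)) (np.float64(0.3), np.float64(1.2), np.float64(4.5), np.float64(2.9)) (np.float64(0.45), np.float64(1.3), np.float64(2.9), np.float64(2.5)) (np.float64(0.5), np.float64(0.4), np.float64(3.1), np.float64(1.6)) t 48.6 open 0.243
(np.float64(0.55), np.float64(1.1), np.float64(2.0), np.float64(2.3)) (np.float64(0.6), np.float64(0.8), np.float64(2.7), np.float64(0.8)) (np.float64(0.65), np.float64(2.3), np.float64(2.2), np.float64(1.1)) (np.float64(0.7), np.float64(1.5), np.float64(4.3), np.float64(2.0)) (np.float64(0.75), np.float64(1.3), np.float64(3.3), np.float64(1.6)) (np.float64(0.8), np.float64(1.8), np.float64(3.8), np.float64(1.4)) (np.float64(0.84), np.float64(3.7), np.float64(4.4), np.float64(1.4)) (np.float64(0.88), np.float64(4.7), np.float64(4.0), np.float64(1.5)) (np.float64(0.91), np.float64(8.1), np.float64(4.3), np.float64(1.5)) STOP t 50.8 open 0.242
(np.float64(0.9063294927204025), np.float64(0.10970427015464651)) 0.9500762022730806
[5.70760565 0.32884586 2.00359277]
[ 0.33908571 -0.4472667   0.18918713] 52.5167
52.9667 [-0.26220998  0.62006306 -0.26535346  1.35871518  0.16501818  1.18732827
  1.91466394]
```

View pics/w8.png

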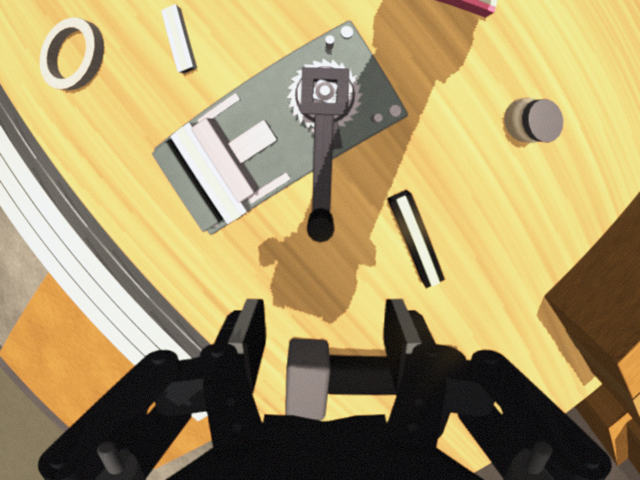

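```bash
python3 -c "
from h import *
arm.pause(.3);print(arm.read_ft_force(),arm.read_time());ticket.finish_job()"
```

```text
[ 0.6380953  -0.49537788  0.31569596] 53.2667
the job is handed in; nothing more can be done
```

The job is handed in at 53.3 s of the 72 s allowed, and as far as my checks show, it is done as asked.

- **Placing:** I lifted the crank out of its holder by the arm and lowered it onto the square drive until contact at the expected height. I then let go and took it by the knob.
- **Clamping:** Clockwise closes the jaw. One full stroke brought the jaw up to the profile, and a second stroke met resistance rising to 20 N.
- **Tightness check:** A third stroke, up to 24 N, followed the same force curve at the same angles, so the jaw was going no further.
- **Finish:** I swung the crank back counter-clockwise to its stop (8 N at about 0.9 rad in the world frame) and released it. I backed the knob off 0.02 rad before opening the fingers.

**Last checks:** The final wrist picture shows the crank on the drive and the profile between the jaws with no visible gap. The gripper is clear, with about 0 N at the wrist. The bystanders in view show no sign of having been moved.

**What did not fit cleanly:**
- Both stops felt springy rather than hard, probably from give in the arm and the grip. I therefore judged "tight" from the repeated force curve and the pictures, not from a measured jaw travel.
- On the first closing stroke I read only 2–3 N at the knob, less than the 5–7 N stated.
- The loose-way stop came about 0.1 rad later than I had predicted.

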